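Unplug, close and hold a sensor housing

TASK

The small sensor housing on the assembly plate is ready to be shut: pull the orange-handled programming plug straight up out of its lower half and drop it into the blue tray. Then set the loose cover onto the two dowels, yellow end over yellow end, press it down against its springy seal until the two halves meet, and finish while still holding it pressed shut so that I can drive the screws. Leave the two glue bottles, the tape measure and the red screwdriver where they are.

Things in the scene. Friction and masses are not known exactly. Their poses are not given: they have to be found in the camera images.
- fixture: Fixed aluminium plate 136 x 92 x 8 mm with the grey lower half of the housing (96 x 58 x 26 mm) on its middle; flat parting face 34 mm above the bench. Origin: centre of the plate's underside, on the bench. x along the long side to the yellow-marked end, z up. In the middle is the 14 mm round socket with the plug; round it a black seal frame 44 x 44 mm stands 3 mm proud of the face.
- big_dowel (a point): Axis of the thick steel dowel (12 mm) at the level of the parting face; 34 mm in x and 14 mm in y from the middle of the lower half. Dowels stand 16 mm above the parting face, the upper 6 mm conical.
- small_dowel (a point): Axis of the thin steel dowel (8 mm) at the level of the parting face, at -34 mm in x and -14 mm in y from the middle.
- seal (a joint): How far the sprung seal frame is pressed down, in m: 0 when free (3 mm proud), 0.003 when the halves meet. It pushes back with 4 N at 0 and 10 N at 0.003, so the cover rises 3 mm again when let go.
- plug: Loose plug, 56 mm long, 30 g: brass shank 22 mm, black collar 22 mm across, 4 mm thick, orange handle 26 (x) x 14 (y) x 30 mm. Origin: lower tip of the shank, z up to the handle (z = 26 to 56 mm). At the start the collar rests on the parting face, handle 38 to 68 mm above the bench; sprung balls hold the shank: a straight upward pull of 7 to 10 N frees it, and it is out after 22 mm.
- cover: Loose grey upper half, 96 x 58 x 26 mm, 0.2 kg, right way up on the bench; grip ridge 56 (x) x 24 (y) mm on the middle of its top, from 26 to 54 mm above the underside. Origin: centre of its flat underside; x along the long side to the yellow-marked end, z up. Two holes 20 mm deep below, 2 mm wider than their dowels. Seated when its axes match fixture's and it lies on the parting face.
- big_hole (a point): Middle of the mouth of the cover's 14 mm hole, for the thick dowel, in the underside at 34 mm in x and 14 mm in y from the origin.
- small_hole (a point): Middle of the mouth of the cover's 10 mm hole, for the thin dowel, in the underside at -34 mm in x and -14 mm in y from the origin.
- tray: Fixed open blue tray 120 x 120 x 20 mm, walls and floor 4 to 5 mm thick. Origin: centre of its underside, on the bench. It lies to one side of the plate and the cover to the other; either may be left or right.
- epoxy_a: White glue bottle with blue cap, 42 mm across, 115 mm high, origin under its centre; a bystander.
- epoxy_b: White glue bottle with orange cap, 42 mm across, 115 mm high, origin under its centre; a bystander.
- tape_measure: Black and orange tape measure, 32 x 82 x 66 mm, origin under its centre; a bystander.
- screwdriver_red: Red screwdriver lying near the front edge, 195 mm long; a bystander.
Things that resemble listed ones, but are neither listed nor needed, are in the scene too. What is shaped like the plug but green or turquoise is not meant.

How it is judged:
By the outcome, as a careful person would: the job done as asked, in the order asked, and still so for the second after the job is handed in, while the arm keeps its last pose, push and grip.
It also fails if it takes over 58 s, if anything falls off the work surface, if the arm or the gripper's body presses on something with over 40 N, if the wrist force passes 120 N, or if a joint passes its speed limit or range.

ROBOT

A 7-joint arm with a two-finger parallel gripper is mounted at the origin on a cart in front of the work surface, level with it; the furniture and walls round the work are solid. World frame = base frame: x ahead of the robot, y to its left, z up, the work surface at z = 0. Lengths are in m, angles in rad, forces in N, time in s.
With the tool pointing down it reaches from about 0.4 to 0.85 m from the base axis. Payload 4.5 kg.
Tool frame: the origin (TCP) lies midway between the tips of the shut fingers; the grasp point (between the pads) lies 19 mm behind it; z points along the fingers, y is the direction in which the jaws open and shut (so a half turn about z gives the same grasp; the last joint's range is limited). The gripper opens to 88 mm and grips with 3 to 60 N. Pads are 18 mm wide; open, the fingers measure 123 mm over their backs; the gripper's body (75 mm by 187 mm) begins 45 mm behind the grasp point.
Start: joints at [-1.231, 0.689, -0.195, 1.565, 0.157, 0.902, -0.215], TCP at [0.188, 0.596, 0.239] pointing down, gripper open.
Joint ranges: [-3.01, 3.01], [-0.46, 2.08], [-1.47, 1.51], [0.13, 2.56], [-1, 4.14], [0.04, 2.09], [-2.66, 2.66]. Speed limits (rad/s): [2.57, 2.57, 3.14, 3.14, 3.14, 3.14, 3.14].

INTERFACE

Orientations are given as a unit quaternion [x, y, z, w].
In Python, from plant import r gives the robot as it stands.
- The arm moves only by the tool play_rows, never from a script. Its argument "targets" is a list of rows, each an object of numbers: "jaw": the closure, from 0 (fully open) to 1 (shut); "dx", "dy", "dz": the shift along the tool's x, y, z in m; "yaw": the turn about the tool's z in rad. A call has exactly 5 rows; each row shifts and turns the pose as measured when the row begins, along the tool's axes as they then stand; what a row does not reach is not made up. A row lasts 1/10 s, in which the tool goes at most 50 mm and 8.59 degrees, less where a joint would pass 70% of its speed; a pose out of reach is approached as far as the arm can. A call with a gripper value outside its range is refused whole. The fingers move at their own pace and stop on an object; "squeeze" is the grip in N (left out, the last holds). Time passes only in rows, so rows that do not move let the fingers close, or fill a call up. It gives the time, the measured TCP pose, the force and the opening at its end, in the units of the state.
- r.get_state(): the state, without advancing time (a new reading comes with each control period).
- r.snapshot(name): name is "scene" or "top" or "wrist"; returns a dict with "frame" (400x640x3 uint8, red, green, blue), "z_map" (400x640 float32, m along the optical axis (not along the pixel's ray), 0 where there is no reading), "mtx" (3x3 intrinsics, pixels), "position" and "orientation" of the camera in the world; the wrist camera has in their place "T_tool_cam" (4x4, takes a point from camera to tool coordinates, whose origin is the TCP and whose axes are the flange's). Camera axes: x right, y up, looking along -z (the intrinsics and any distortion apply to the point x, -y, -z); pixel columns grow to the right and rows downward; lengths in m; the calibration is good to about 2 mm. A picture is of the moment at which its call begins: read the wrist's pose just before it.
- r.finish_job(): hands the job in, once; it reports no verdict.
The state is a dict: "clock": time; "q": joint angles; "qd": joint speeds; "joint_torque": joint torques, N m; "tool_pos": TCP position; "eef_rot": TCP orientation; "contact_force": force on the tool from outside, world axes, zero at the start; "moment": the same for the moment, N m; "opening": opening from 0.0 (shut) to 1.0 (fully open).
Only numpy, scipy, OpenCV 4.12 (cv2) and the standard library are available. Lean on these libraries where they do the work, as an engineer would, in place of code of your own. Each camera call takes 0.05 s, during which the arm holds its last target.

## Working session

There is one attempt and no reset: what is moved stays moved. The work goes in short steps, Python scripts to look and compute and a tool call to move; the robot and the scene stay as the last step left them, time stands still between calls to the robot, and variables do not carry over. Pictures are saved under pics/ and viewed, and the job is handed in when it is done.

Besides the shell and the picture viewer there is one more tool, called after "Request:" as name([rows], argument=value, ...), one row to a line, values as JSON. play_rows: Moves the arm, as the interface text tells. Its arguments: {"type":"object","properties":{"targets":{"type":"array"},"squeeze":{"type":"number"}},"required":["targets"]}

```bash
ls; mkdir -p pics
cat > h.py <<'E'
import numpy as np, cv2
from scipy.spatial.transform import Rotation as R
from plant import r
def snap(n,fn):
    s=r.get_state(); d=r.snapshot(n); cv2.imwrite('pics/'+fn,d['frame'][:,:,::-1]); 
    if n=='wrist':
        T=np.eye(4);T[:3,:3]=R.from_quat(s['eef_rot']).as_matrix();T[:3,3]=s['tool_pos'];d['T']=T@d['T_tool_cam']
    else:
        T=np.eye(4);o=np.array(d['orientation']);T[:3,:3]=R.from_quat(o).as_matrix() if o.size==4 else o;T[:3,3]=d['position'];d['T']=T
    np.savez('pics/'+fn[:-4]+'.npz',frame=d['frame'],z=d['z_map'],mtx=d['mtx'],T=d['T'],d=d.get('distortion',np.zeros(5)))
    return d
def cloud(fn):
    a=np.load('pics/'+fn+'.npz');z=a['z'];K=a['mtx'];v,u=np.indices(z.shape)
    x=(u-K[0,2])/K[0,0]*z;y=(v-K[1,2])/K[1,1]*z
    P=np.stack([x,-y,-z],-1)@a['T'][:3,:3].T+a['T'][:3,3]
    P[z==0]=np.nan
    return a['frame'],P
E
python3 - <<'E'
from h import *
print(r.get_state())
for n in ['scene','top']:
    d=snap(n,n+'0.png'); print({k:v for k,v in d.items() if k not in('frame','z_map')})
E
```

```text
pics
{'clock': 0.0, 'q': array([-1.23120307,  0.68996554, -0.19451833,  1.5663508 ,  0.15730879,
        0.90247067, -0.21507268]), 'qd': array([-7.85651365e-05, -1.44391497e-03, -1.47637119e-03,  1.07245804e-03,
       -5.90658630e-04, -8.76540327e-04,  6.15753156e-04]), 'joint_torque': array([ 2.76004748e-04, -5.27569020e+01, -1.26656301e+00, -1.53423142e+01,
       -5.25534817e-02,  6.64742023e-03,  1.70586109e-04]), 'tool_pos': array([0.18801324, 0.59539293, 0.23791984]), 'eef_rot': array([ 1.52241572e-01,  9.88342902e-01, -8.98028332e-04, -7.09386531e-05]), 'contact_force': array([ 1.16347223,  0.11936185, -0.08339246]), 'moment': array([-0.01041973, -0.00820693,  0.01686549]), 'opening': 1.0000709113272488}
{'mtx': array([[376.9772126 ,   0.        , 317.099153  ],
       [  0.        , 376.9772126 , 198.19300636],
       [  0.        ,   0.        ,   1.        ]]), 'position': array([-0.03644288, -0.54212018,  0.54936562]), 'orientation': array([ 0.44913208, -0.17747314, -0.32324285,  0.81381676]), 'T': array([[ 0.72803469,  0.36670314, -0.57921869, -0.03644288],
       [-0.68553866,  0.38758886, -0.61628859, -0.54212018],
       [-0.00149624,  0.84575628,  0.53356732,  0.54936562],
       [ 0.        ,  0.        ,  0.        ,  1.        ]])}
{'mtx': array([[457.694921  ,   0.        , 317.55414265],
       [  0.        , 457.694921  , 196.57884844],
       [  0.        ,   0.        ,   1.        ]]), 'position': array([0.34762892, 0.05491484, 1.47621919]), 'orientation': array([-0.03540513,  0.03604088,  0.71203701, -0.70032195]), 'T': array([[-1.65912961e-02,  9.94758225e-01, -1.00899964e-01,
         3.47628924e-01],
       [-9.99862353e-01, -1.65004529e-02,  1.73489774e-03,
         5.49148421e-02],
       [ 6.09087016e-05,  1.00914859e-01,  9.94895064e-01,
         1.47621919e+00],
       [ 0.00000000e+00,  0.00000000e+00,  0.00000000e+00,
         1.00000000e+00]])}
```

View pics/scene0.png

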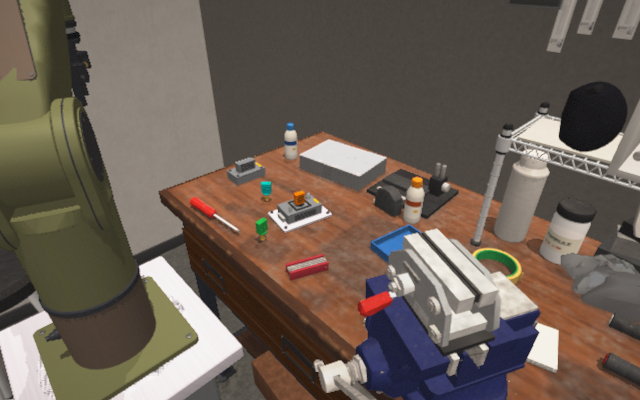

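View pics/top0.png

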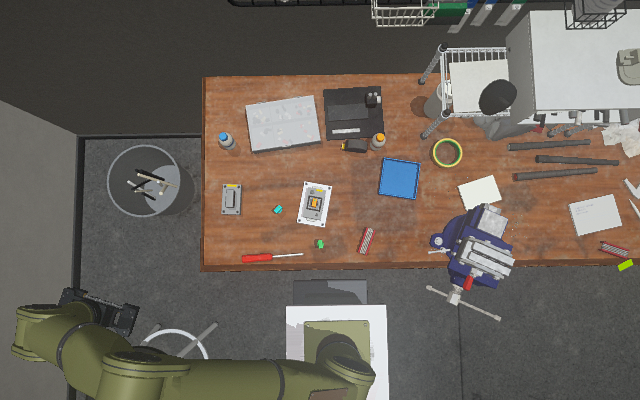

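The top picture shows the plate with the plug at about (315,203), the cover at (231,198) to the robot's left, and the tray at (399,179). A turquoise decoy is at (278,209), a green one at (320,243) and the screwdriver at (270,257). Next I turn these into positions.

Run:
```python
from h import *
F,P=cloud('top0')
hsv=cv2.cvtColor(F,cv2.COLOR_RGB2HSV)
def box(n,u0,u1,v0,v1,zlo,zhi,extra=None):
    m=np.zeros(F.shape[:2],bool);m[v0:v1,u0:u1]=1
    m&=(P[...,2]>zlo)&(P[...,2]<zhi)
    if extra is not None:m&=extra
    p=P[m]; 
    if len(p)<4: print(n,len(p));return
    (c,s,a)=cv2.minAreaRect((p[:,:2]*1000).astype(np.float32)); print(n,len(p),'rect c',np.round(c,1),'size',np.round(s,1),'ang',round(a,1),'z',np.round(np.percentile(p[:,2],[5,50,95]),4),'mean',np.round(p.mean(0),4))
h=hsv[...,0];s=hsv[...,1];v=hsv[...,2]
yel=(h>18)&(h<32)&(s>140)&(v>120)
org=(h>5)&(h<18)&(s>180)&(v>160)
box('cover body',215,248,175,222,.015,.035)
box('cover ridge',215,248,175,222,.045,.065)
box('cover yel',215,248,175,222,-.1,.1,yel)
box('cover all',215,248,175,222,.012,.1)
box('plate',290,345,172,235,.004,.014)
box('face',290,345,172,235,.03,.042)
box('lower all',290,345,172,235,.02,.1)
box('plugtop',290,345,172,235,.06,.075)
box('fix yel',290,345,172,235,-.1,.1,yel)
box('orange',290,345,172,235,-.1,.1,org)
box('tray',370,430,150,205,.01,.03)
box('bench',250,290,220,245,-.1,.1)
for n,(a,b,c,d) in dict(epA=(215,240,125,155),epB=(370,390,130,152),tape=(340,370,135,156),vise=(420,520,200,310),gbox=(243,325,92,155),black=(322,386,85,140),turq=(270,287,202,216),green=(312,328,236,250),knife=(355,376,226,256)).items():
    box(n,a,b,c,d,.01,.6)
big=cv2.resize(F[160:240,205:350],None,fx=5,fy=5,interpolation=cv2.INTER_CUBIC);cv2.imwrite('pics/crop0.png',big[:,:,::-1])
```

```text
cover body 407 rect c [492.7 328.5] size [59.6 96.5] ang 86.3 z [0.021  0.0266 0.0322] mean [0.4913 0.3262 0.0265]
cover ridge 144 rect c [492.8 327.9] size [25.1 55.9] ang 84.9 z [0.0484 0.0546 0.0587] mean [0.4921 0.3276 0.0541]
cover yel 11 rect c [536.9 327.4] size [25.   4.6] ang 82.7 z [0.0242 0.0269 0.0298] mean [0.5363 0.327  0.0272]
cover all 575 rect c [492.6 328.7] size [59.7 96.5] ang 86.7 z [0.021  0.0282 0.0568] mean [0.4915 0.3262 0.0336]
plate 763 rect c [476.7  54.6] size [175.2 200.7] ang 89.0 z [0.0043 0.0075 0.0127] mean [0.4748 0.0599 0.0079]
face 460 rect c [473.7  64.2] size [57.9 95.8] ang 78.4 z [0.0309 0.0353 0.0403] mean [0.4731 0.0643 0.0355]
lower all 581 rect c [473.5  64. ] size [ 58.3 110.5] ang 78.3 z [0.0281 0.0353 0.0654] mean [0.4719 0.0643 0.0373]
plugtop 38 rect c [473.3  64.1] size [13.9 25.4] ang 77.9 z [0.062  0.0691 0.073 ] mean [0.4731 0.0645 0.0684]
fix yel 39 rect c [490.8  56.9] size [19.2 57.4] ang 69.7 z [0.0322 0.0651 0.073 ] mean [0.486  0.0593 0.0576]
orange 5 rect c [469.   63.7] size [12.3 15.6] ang 89.7 z [0.068  0.0693 0.0704] me
[... 566 characters left out ...]
 [ 0.6616 -0.0692  0.044 ]
vise 5281 rect c [ 324.6 -416.5] size [225.6 366. ] ang 43.6 z [0.019  0.1727 0.2582] mean [ 0.3236 -0.3903  0.1588]
gbox 3368 rect c [740.3 154.1] size [253.7 207.4] ang 88.9 z [0.0407 0.0484 0.0534] mean [0.7288 0.1597 0.0474]
black 2663 rect c [755.4 -70.2] size [203.9 190. ] ang 3.0 z [0.0108 0.0159 0.0661] mean [ 0.7669 -0.0698  0.0232]
turq 49 rect c [455.1 177.9] size [15.2 24.3] ang 43.8 z [0.0308 0.0558 0.0608] mean [0.4551 0.1771 0.0518]
green 46 rect c [347.9  50.5] size [31.  22.1] ang 44.8 z [0.0228 0.0555 0.0601] mean [0.3459 0.0482 0.0496]
knife 249 rect c [352.2 -98.9] size [30.9 84.7] ang 68.2 z [0.0141 0.0199 0.0265] mean [ 0.3522 -0.0988  0.0198]
```

View pics/crop0.png

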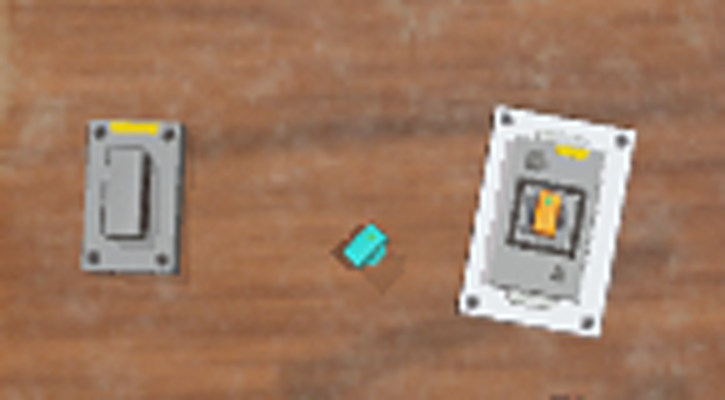

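The fixture is at about (0.4735, 0.064) with its x axis at -11.6°, and the cover at about (0.4925, 0.3285), x axis at -3.5°. Heights and sizes match the description. I'll write a helper for the tool-frame shifts and look at the wrist camera's layout.

```bash
cat >> h.py <<'E'
def go(x,y,z,yangle):
    """print tool-frame shift to goal TCP; yangle = desired world heading (deg) of tool y (mod 180)"""
    s=r.get_state();M=R.from_quat(s['eef_rot']).as_matrix()
    d=M.T@(np.array([x,y,z])-s['tool_pos'])
    cur=np.degrees(np.arctan2(M[1,1],M[0,1])); dy=(yangle-cur+90)%180-90
    print('t',round(s['clock'],2),'pos',np.round(s['tool_pos'],4),'yang',round(cur,2),'tilt z',np.round(M[:,2],4),'F',np.round(s['contact_force'],1),'open',round(s['opening'],3),'q',np.round(s['q'],2))
    print('shift tool',np.round(d,4),'yaw',round(-np.radians(dy),4))
E
python3 - <<'E'
from h import *
d=snap('wrist','w0.png');print(np.round(d['T_tool_cam'],4),d['mtx'],[k for k in d])
go(.4925,.3285,.24,86.5)
E
```

```text
[[ 1.000e-04  9.643e-01  2.648e-01  6.760e-02]
 [ 1.000e+00 -1.000e-04 -1.000e-04  2.000e-04]
 [-1.000e-04  2.648e-01 -9.643e-01 -1.451e-01]
 [ 0.000e+00  0.000e+00  0.000e+00  1.000e+00]] [[357.30597325   0.         319.59986774]
 [  0.         357.30597325 201.7203504 ]
 [  0.           0.           1.        ]] ['frame', 'z_map', 'mtx', 'T_tool_cam', 'T']
t 0.15 pos [0.188  0.5956 0.2381] yang 72.49 tilt z [-3.0e-04 -1.4e-03 -1.0e+00] F [-0.1  0.2  0. ] open 0.999 q [-1.23  0.69 -0.19  1.57  0.16  0.9  -0.22]
shift tool [-0.3707 -0.163  -0.0016] yaw -0.2446
```

View pics/w0.png

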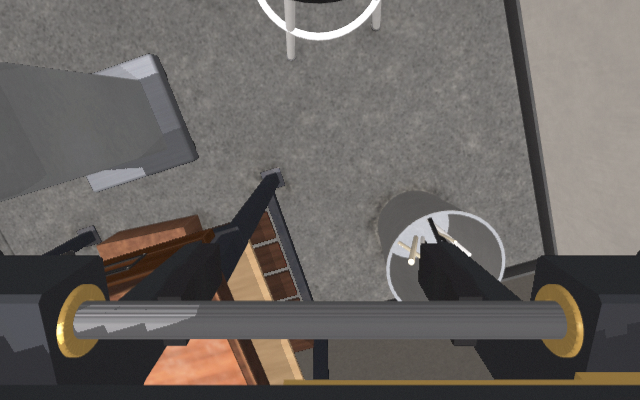

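The wrist camera sits 68 mm out along tool +x and looks back under the TCP. At z of about 0.24, objects below the TCP appear above the bar, at rows 150-250. First move is over the cover.

Request:
play_rows([
  {"dx": -0.037, "dy": -0.016, "jaw": 0},
  {"dx": -0.037, "dy": -0.016, "jaw": 0},
  {"dx": -0.037, "dy": -0.016, "jaw": 0},
  {"dx": -0.037, "dy": -0.016, "jaw": 0},
  {"dx": -0.037, "dy": -0.016, "jaw": 0},
])

```text
invalid input
```

Request:
play_rows([
  {"jaw": 0, "dx": -0.037, "dy": -0.016, "dz": 0, "yaw": 0},
  {"jaw": 0, "dx": -0.037, "dy": -0.016, "dz": 0, "yaw": 0},
  {"jaw": 0, "dx": -0.037, "dy": -0.016, "dz": 0, "yaw": 0},
  {"jaw": 0, "dx": -0.037, "dy": -0.016, "dz": 0, "yaw": 0},
  {"jaw": 0, "dx": -0.037, "dy": -0.016, "dz": 0, "yaw": 0},
])

```text
clock: 0.65
tool_pos: [0.3371, 0.4653, 0.2357]
eef_rot: [0.145, 0.989, 0.0, -0.003]
contact_force: [-0.3, -0.1, 0.0]
opening: 1.004
```

Run:
```python
from h import *
go(.4925,.3285,.24,86.5)
```

```text
t 0.65 pos [0.3371 0.4653 0.2357] yang 73.38 tilt z [-0.0067  0.0011 -1.    ] F [-0.3 -0.1  0. ] open 1.004 q [-0.89  0.63 -0.23  1.72  0.18  0.81  0.09]
shift tool [-0.188  -0.0867 -0.0055] yaw -0.229
```

Request:
play_rows([
  {"jaw": 0, "dx": -0.037, "dy": -0.019, "dz": -0.001, "yaw": -0.046},
  {"jaw": 0, "dx": -0.037, "dy": -0.02, "dz": -0.001, "yaw": -0.046},
  {"jaw": 0, "dx": -0.036, "dy": -0.021, "dz": -0.001, "yaw": -0.046},
  {"jaw": 0, "dx": -0.036, "dy": -0.022, "dz": -0.001, "yaw": -0.046},
  {"jaw": 0, "dx": -0.032, "dy": -0.022, "dz": -0.001, "yaw": -0.046},
])

```text
clock: 1.15
tool_pos: [0.4968, 0.3212, 0.2385]
eef_rot: [0.025, 1.0, -0.001, -0.004]
contact_force: [0.7, -0.3, 0.6]
opening: 0.995
```

Run:
```python
from h import *
go(.4925,.3285,.24,86.5)
d=snap('wrist','w1.png')
go(.4925,.3285,.24,86.5)
```

```text
t 1.15 pos [0.4968 0.3212 0.2385] yang 87.09 tilt z [-0.0082 -0.0012 -1.    ] F [ 0.7 -0.3  0.6] open 0.995 q [-0.47  0.66 -0.32  1.66  0.25  0.87  0.64]
shift tool [ 0.0047  0.0071 -0.0015] yaw 0.0102
t 1.2 pos [0.5039 0.3137 0.2382] yang 86.57 tilt z [-0.0029 -0.0067 -1.    ] F [ 4.9 -3.8 -0.2] open 1.002 q [-0.46  0.66 -0.31  1.66  0.25  0.87  0.64]
shift tool [ 0.0122  0.0141 -0.0019] yaw 0.0012
```

View pics/w1.png

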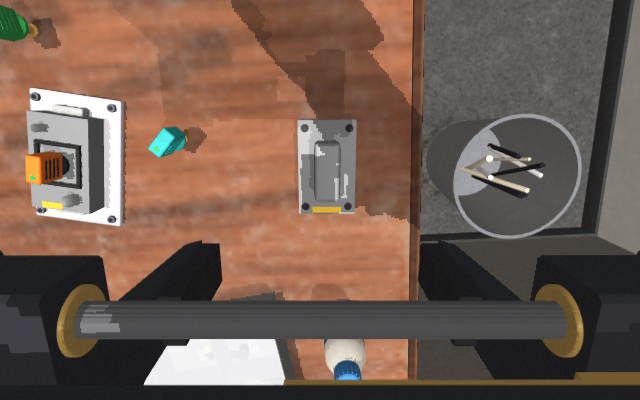

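The wrist picture shows the cover at (327,167), with the yellow end at (326,210) pointing away from the robot. The tool drifts about 10 mm after a fast call, so I need settling rows before measuring. Next I go over the plug.

Run:
```python
from h import *
go(.4735,.064,.22,78.4)
```

```text
t 1.2 pos [0.5039 0.3137 0.2382] yang 86.57 tilt z [-0.0029 -0.0067 -1.    ] F [ 4.9 -3.8 -0.2] open 1.002 q [-0.46  0.66 -0.31  1.66  0.25  0.87  0.64]
shift tool [ 0.0153 -0.2509  0.0199] yaw 0.1426
```

Request:
play_rows([
  {"jaw": 0, "dx": 0.003, "dy": -0.047, "dz": 0.003, "yaw": 0},
  {"jaw": 0, "dx": 0.003, "dy": -0.047, "dz": 0.003, "yaw": 0},
  {"jaw": 0, "dx": 0.003, "dy": -0.047, "dz": 0.003, "yaw": 0},
  {"jaw": 0, "dx": 0.003, "dy": -0.047, "dz": 0.003, "yaw": 0.03},
  {"jaw": 0, "dx": 0.002, "dy": -0.035, "dz": 0.003, "yaw": 0.03},
])

```text
clock: 1.7
tool_pos: [0.476, 0.095, 0.2225]
eef_rot: [0.061, 0.998, -0.001, -0.001]
contact_force: [-0.0, -0.3, 0.3]
opening: 1.001
```

Run:
```python
from h import *
go(.4735,.064,.22,78.4)
```

```text
t 1.7 pos [0.476  0.095  0.2225] yang 83.02 tilt z [-0.0011 -0.001  -1.    ] F [-0.  -0.3  0.3] open 1.001 q [-0.09  0.55 -0.32  1.99  0.27  0.65  0.87]
shift tool [-0.0012 -0.0311  0.0025] yaw 0.0806
```

Request:
play_rows([
  {"jaw": 0, "dx": 0, "dy": -0.015, "dz": 0.001, "yaw": 0.03},
  {"jaw": 0, "dx": 0, "dy": -0.01, "dz": 0, "yaw": 0.03},
  {"jaw": 0, "dx": 0, "dy": -0.002, "dz": 0, "yaw": 0.01},
  {"jaw": 0, "dx": 0, "dy": 0, "dz": 0, "yaw": 0},
  {"jaw": 0, "dx": 0, "dy": 0, "dz": 0, "yaw": 0},
])

```text
clock: 2.2
tool_pos: [0.472, 0.0665, 0.2214]
eef_rot: [0.1, 0.995, -0.001, -0.001]
contact_force: [-0.7, 1.0, 0.4]
opening: 1.0
```

Run:
```python
from h import *
go(.4735,.064,.22,78.4)
d=snap('wrist','w2.png')
F,P=cloud('w2')
def box(n,zlo,zhi,xr=(.40,.55),yr=(-.02,.14)):
    m=(P[...,2]>zlo)&(P[...,2]<zhi)&(P[...,0]>xr[0])&(P[...,0]<xr[1])&(P[...,1]>yr[0])&(P[...,1]<yr[1])
    p=P[m]; c,s,a=cv2.minAreaRect((p[:,:2]*1000).astype(np.float32))
    print(n,len(p),np.round(c,1),np.round(s,1),round(a,1),np.round(np.percentile(p[:,2],[5,50,95]),4))
box('plugtop',.062,.08);box('face',.030,.045);box('plate',.005,.011);box('dowels',.046,.056);box('bench',-.005,.004)
```

```text
t 2.2 pos [0.472  0.0665 0.2214] yang 78.54 tilt z [-1.5e-03 -9.0e-04 -1.0e+00] F [-0.7  1.   0.4] open 1.0 q [-0.04  0.54 -0.3   2.02  0.26  0.63  0.86]
shift tool [-0.002  -0.0022  0.0014] yaw 0.0025
plugtop 479 [471.7  63.4] [13.9 26.4] 78.6 [0.0651 0.0668 0.068 ]
face 5410 [471.7  63.5] [58.1 95.1] 78.5 [0.0319 0.0332 0.0366]
plate 5040 [471.2  63.6] [ 91.9 134.8] 78.6 [0.0057 0.007  0.0086]
dowels 84 [471.6  67.4] [79.5 13.6] 9.9 [0.0463 0.0477 0.053 ]
bench 9930 [475.  60.] [160. 150.] 90.0 [-0.0028 -0.0015 -0.0003]
```

View pics/w2.png

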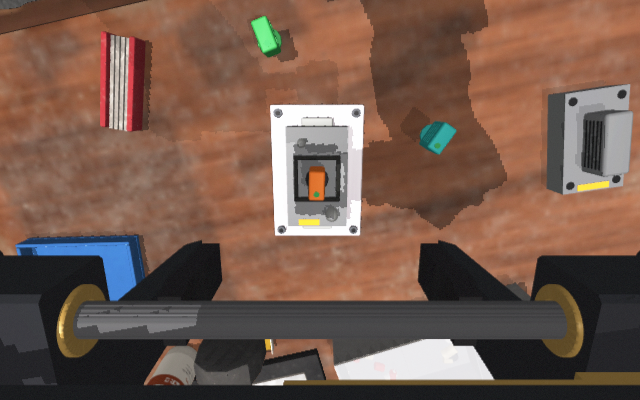

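The wrist picture shows the plug handle at (317,183), the fixture's yellow mark at (310,222) on the far side, the thick dowel at (331,213) and the thin one at (302,143). Fitted rectangle sizes match within 1 mm and all levels agree: fixture centre (0.4717, 0.0635), y axis at 78.55°. Now I descend.

Run:
```python
from h import *
go(.4717,.0635,.041,78.55)
```

```text
t 2.25 pos [0.4721 0.0668 0.2214] yang 78.57 tilt z [-1.3e-03 -6.0e-04 -1.0e+00] F [-0.2  0.8  0.6] open 1.003 q [-0.04  0.54 -0.3   2.02  0.26  0.63  0.86]
shift tool [-0.0005 -0.0032  0.1804] yaw 0.0004
```

Request:
play_rows([
  {"jaw": 0.2, "dx": 0, "dy": -0.002, "dz": 0.03, "yaw": 0},
  {"jaw": 0.3, "dx": 0, "dy": -0.001, "dz": 0.035, "yaw": 0},
  {"jaw": 0.3, "dx": 0, "dy": 0, "dz": 0.035, "yaw": 0},
  {"jaw": 0.3, "dx": 0, "dy": 0, "dz": 0.03, "yaw": 0},
  {"jaw": 0.3, "dx": 0, "dy": 0, "dz": 0.02, "yaw": 0},
])

```text
clock: 2.75
tool_pos: [0.4785, 0.0734, 0.07]
eef_rot: [0.094, 0.996, 0.005, 0.006]
contact_force: [-0.3, 0.3, 0.3]
opening: 0.7
```

Run:
```python
from h import *
go(.4717,.0635,.041,78.55)
```

```text
t 2.75 pos [0.4785 0.0734 0.07  ] yang 79.19 tilt z [ 0.0135  0.0082 -0.9999] F [-0.3  0.3  0.3] open 0.7 q [-0.17  0.81 -0.12  2.13  0.4   0.21  0.73]
shift tool [ 0.0052 -0.0113  0.0288] yaw 0.0112
```

Request:
play_rows([
  {"jaw": 0.3, "dx": 0.002, "dy": -0.004, "dz": 0, "yaw": 0},
  {"jaw": 0.3, "dx": 0.001, "dy": -0.003, "dz": 0, "yaw": 0},
  {"jaw": 0.3, "dx": 0, "dy": -0.001, "dz": 0, "yaw": 0},
  {"jaw": 0.3, "dx": 0, "dy": 0, "dz": 0, "yaw": 0},
  {"jaw": 0.3, "dx": 0, "dy": 0, "dz": 0, "yaw": 0},
])

```text
clock: 3.25
tool_pos: [0.4745, 0.0689, 0.0704]
eef_rot: [0.092, 0.996, 0.006, 0.007]
contact_force: [-0.7, -0.0, 0.1]
opening: 0.702
```

Run:
```python
from h import *
go(.4717,.0635,.041,78.55)
```

```text
t 3.25 pos [0.4745 0.0689 0.0704] yang 79.48 tilt z [ 0.0141  0.0101 -0.9998] F [-0.7 -0.   0.1] open 0.702 q [-0.16  0.81 -0.12  2.14  0.41  0.19  0.74]
shift tool [ 0.0021 -0.0062  0.0293] yaw 0.0163
```

Request:
play_rows([
  {"jaw": 0.3, "dx": 0.001, "dy": -0.004, "dz": 0.006, "yaw": 0.008},
  {"jaw": 0.3, "dx": 0.001, "dy": -0.003, "dz": 0.009, "yaw": 0.008},
  {"jaw": 0.3, "dx": 0, "dy": -0.001, "dz": 0.008, "yaw": 0},
  {"jaw": 0.3, "dx": 0, "dy": 0, "dz": 0.004, "yaw": 0},
  {"jaw": 0.3, "dx": 0, "dy": 0, "dz": 0, "yaw": 0},
])

```text
clock: 3.75
tool_pos: [0.4721, 0.0607, 0.042]
eef_rot: [0.101, 0.995, 0.006, 0.008]
contact_force: [-0.2, -0.4, -0.1]
opening: 0.697
```

Run:
```python
from h import *
go(.4717,.0635,.041,78.55)
```

```text
t 3.75 pos [0.4721 0.0607 0.042 ] yang 78.42 tilt z [ 0.0166  0.0105 -0.9998] F [-0.2 -0.4 -0.1] open 0.697 q [-0.18  0.87 -0.07  2.16  0.42  0.1   0.73]
shift tool [0.001  0.0026 0.001 ] yaw -0.0023
```

Request:
play_rows([
  {"jaw": 0.3, "dx": 0.001, "dy": 0.002, "dz": 0, "yaw": 0},
  {"jaw": 0.6, "dx": 0, "dy": 0.001, "dz": 0, "yaw": 0},
  {"jaw": 0.8, "dx": 0, "dy": 0, "dz": 0, "yaw": 0},
  {"jaw": 0.9, "dx": 0, "dy": 0, "dz": 0, "yaw": 0},
  {"jaw": 1, "dx": 0, "dy": 0, "dz": 0, "yaw": 0},
], squeeze=40)

```text
clock: 4.25
tool_pos: [0.4718, 0.0648, 0.042]
eef_rot: [0.1, 0.995, 0.006, 0.008]
contact_force: [0.9, 0.1, 0.8]
opening: 0.362
```

Run:
```python
from h import *
go(.4717,.0635,.041,78.55)
```

```text
t 4.25 pos [0.4718 0.0648 0.042 ] yang 78.47 tilt z [ 0.0167  0.011  -0.9998] F [0.9 0.1 0.8] open 0.362 q [-0.19  0.87 -0.07  2.16  0.42  0.1   0.72]
shift tool [-0.0002 -0.0013  0.0009] yaw -0.0013
```

Request:
play_rows([
  {"jaw": 1, "dx": 0, "dy": -0.001, "dz": 0, "yaw": 0},
  {"jaw": 1, "dx": 0, "dy": 0, "dz": 0, "yaw": 0},
  {"jaw": 1, "dx": 0, "dy": 0, "dz": 0, "yaw": 0},
  {"jaw": 1, "dx": 0, "dy": 0, "dz": 0, "yaw": 0},
  {"jaw": 1, "dx": 0, "dy": 0, "dz": 0, "yaw": 0},
])

```text
clock: 4.75
tool_pos: [0.4718, 0.0636, 0.0423]
eef_rot: [0.101, 0.995, 0.006, 0.008]
contact_force: [0.1, 1.1, -0.5]
opening: 0.155
```

Run:
```python
from h import *
go(.4717,.0635,.041,78.55)
```

```text
t 4.75 pos [0.4718 0.0636 0.0423] yang 78.45 tilt z [ 0.0173  0.0111 -0.9998] F [ 0.1  1.1 -0.5] open 0.155 q [-0.19  0.87 -0.06  2.16  0.42  0.1   0.72]
shift tool [ 0.     -0.0001  0.0013] yaw -0.0017
```

Opening is 13.6 mm, so the 14 mm handle is gripped. Pulling up now.

Request:
play_rows([
  {"jaw": 1, "dx": 0, "dy": 0, "dz": -0.004, "yaw": 0},
  {"jaw": 1, "dx": 0, "dy": 0, "dz": -0.006, "yaw": 0},
  {"jaw": 1, "dx": 0, "dy": 0, "dz": -0.008, "yaw": 0},
  {"jaw": 1, "dx": 0, "dy": 0, "dz": -0.01, "yaw": 0},
  {"jaw": 1, "dx": 0, "dy": 0, "dz": -0.012, "yaw": 0},
])

```text
clock: 5.25
tool_pos: [0.4703, 0.0628, 0.0841]
eef_rot: [0.101, 0.995, 0.006, 0.007]
contact_force: [-0.5, -0.5, -0.2]
opening: 0.157
```

Run:
```python
from h import *
go(.4717,.0635,.16,78.55)
```

```text
t 5.25 pos [0.4703 0.0628 0.0841] yang 78.47 tilt z [ 0.015   0.0099 -0.9998] F [-0.5 -0.5 -0.2] open 0.157 q [-0.15  0.78 -0.13  2.15  0.41  0.22  0.74]
shift tool [-0.0022  0.0019 -0.0758] yaw -0.0015
```

Run:
```python
from h import *
F,P=cloud('top0')
hsv=cv2.cvtColor(F,cv2.COLOR_RGB2HSV);h=hsv[...,0];s=hsv[...,1]
m=(h>98)&(h<118)&(s>120);m[:150]=0;m[205:]=0;m[:,:370]=0;m[:,425:]=0
p=P[m];c=cv2.minAreaRect((p[:,:2]*1000).astype(np.float32));print(c,np.percentile(p[:,2],[5,50,95]))
go(c[0][0]/1000,c[0][1]/1000,.12,85)
d=snap('wrist','w3.png')
```

```text
((551.707763671875, -211.59585571289062), (117.74169921875, 120.90512084960938), 80.143310546875) [nan nan nan]
t 5.25 pos [0.4703 0.0628 0.0841] yang 78.47 tilt z [ 0.015   0.0099 -0.9998] F [-0.5 -0.5 -0.2] open 0.157 q [-0.15  0.78 -0.13  2.15  0.41  0.22  0.74]
shift tool [-0.1351 -0.2521 -0.0374] yaw -0.114
```

View pics/w3.png

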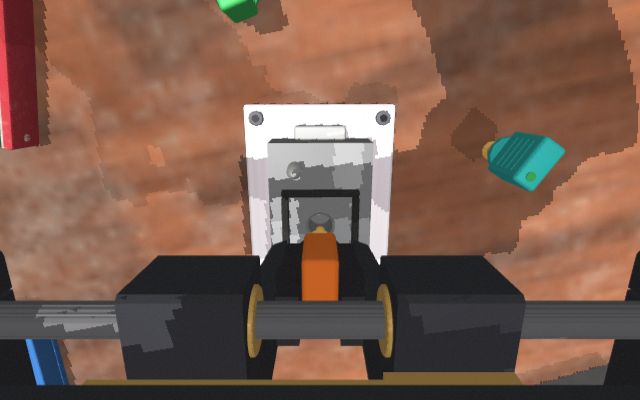

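The plug is out: the orange handle is in the jaws at (320,265) and the empty socket shows at (320,222). Going to the tray at (0.552, -0.212).

Request:
play_rows([
  {"jaw": 1, "dx": 0, "dy": 0, "dz": -0.03, "yaw": 0},
  {"jaw": 1, "dx": -0.012, "dy": -0.023, "dz": -0.015, "yaw": 0},
  {"jaw": 1, "dx": -0.016, "dy": -0.031, "dz": 0, "yaw": 0},
  {"jaw": 1, "dx": -0.018, "dy": -0.036, "dz": 0, "yaw": 0},
  {"jaw": 1, "dx": -0.018, "dy": -0.036, "dz": 0, "yaw": 0},
])

```text
clock: 5.8
tool_pos: [0.5099, -0.0699, 0.1361]
eef_rot: [0.093, 0.996, 0.008, 0.011]
contact_force: [0.5, 0.3, -0.0]
opening: 0.155
```

Run:
```python
from h import *
go(.5517,-.2116,.07,78.55)
```

```text
t 5.8 pos [ 0.5099 -0.0699  0.1361] yang 79.36 tilt z [ 0.0232  0.0149 -0.9996] F [ 0.5  0.3 -0. ] open 0.155 q [ 0.24  0.71 -0.3   2.01  0.42  0.46  1.02]
shift tool [-0.066  -0.1327  0.0649] yaw 0.0141
```

Request:
play_rows([
  {"jaw": 1, "dx": -0.016, "dy": -0.034, "dz": 0, "yaw": 0},
  {"jaw": 1, "dx": -0.016, "dy": -0.034, "dz": 0, "yaw": 0},
  {"jaw": 1, "dx": -0.015, "dy": -0.03, "dz": 0.01, "yaw": 0},
  {"jaw": 1, "dx": -0.01, "dy": -0.018, "dz": 0.02, "yaw": 0},
  {"jaw": 1, "dx": 0, "dy": 0, "dz": 0.01, "yaw": 0},
])

```text
clock: 6.3
tool_pos: [0.5469, -0.2088, 0.0986]
eef_rot: [0.099, 0.995, 0.005, 0.015]
contact_force: [-0.9, 0.2, 0.0]
opening: 0.153
```

Run:
```python
from h import *
go(.5517,-.2116,.045,78.55)
```

```text
t 6.3 pos [ 0.5469 -0.2088  0.0986] yang 78.68 tilt z [ 0.0304  0.0077 -0.9995] F [-0.9  0.2  0. ] open 0.153 q [ 0.48  0.84 -0.33  1.82  0.46  0.53  1.24]
shift tool [-0.0037 -0.0025  0.0537] yaw 0.0023
```

Request:
play_rows([
  {"jaw": 1, "dx": -0.002, "dy": -0.001, "dz": 0.012, "yaw": 0},
  {"jaw": 1, "dx": -0.002, "dy": 0, "dz": 0.016, "yaw": 0},
  {"jaw": 1, "dx": -0.001, "dy": 0, "dz": 0.016, "yaw": 0},
  {"jaw": 1, "dx": 0, "dy": 0, "dz": 0.01, "yaw": 0},
  {"jaw": 0.7, "dx": 0, "dy": 0, "dz": 0, "yaw": 0},
])

```text
clock: 6.8
tool_pos: [0.5524, -0.2037, 0.0404]
eef_rot: [0.095, 0.995, 0.007, 0.013]
contact_force: [-0.8, 0.4, -0.0]
opening: 0.22
```

Request:
play_rows([
  {"jaw": 0.5, "dx": 0, "dy": 0, "dz": 0, "yaw": 0},
  {"jaw": 0.4, "dx": 0, "dy": 0, "dz": 0, "yaw": 0},
  {"jaw": 0.3, "dx": 0, "dy": 0, "dz": 0, "yaw": 0},
  {"jaw": 0.3, "dx": 0, "dy": 0, "dz": -0.02, "yaw": 0},
  {"jaw": 0.3, "dx": 0, "dy": 0, "dz": -0.035, "yaw": 0},
])

```text
clock: 7.3
tool_pos: [0.5491, -0.2021, 0.0943]
eef_rot: [0.094, 0.996, 0.008, 0.01]
contact_force: [0.0, -0.9, 0.4]
opening: 0.672
```

Run:
```python
from h import *
go(.4925,.3285,.20,86.5)
d=snap('wrist','w4.png')
```

```text
t 7.3 pos [ 0.5491 -0.2021  0.0943] yang 79.24 tilt z [ 0.0214  0.0142 -0.9997] F [ 0.  -0.9  0.4] open 0.672 q [ 0.48  0.85 -0.33  1.81  0.46  0.54  1.24]
shift tool [ 0.1529  0.5126 -0.0994] yaw -0.1267
```

View pics/w4.png

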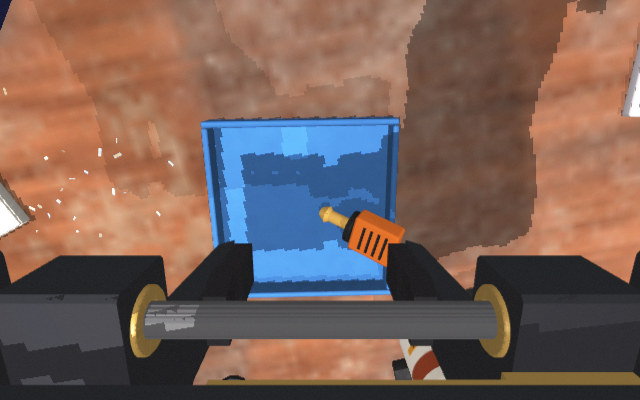

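The plug has toppled over, its tip at (325,213) and its handle near the right tray wall at (390,235). I'll rise and check it again once it has settled.

Request:
play_rows([
  {"jaw": 0.2, "dx": 0, "dy": 0, "dz": -0.03, "yaw": 0},
  {"jaw": 0, "dx": 0, "dy": 0.01, "dz": -0.04, "yaw": 0},
  {"jaw": 0, "dx": 0, "dy": 0.01, "dz": -0.03, "yaw": 0},
  {"jaw": 0, "dx": 0, "dy": 0, "dz": -0.01, "yaw": 0},
  {"jaw": 0, "dx": 0, "dy": 0, "dz": 0, "yaw": 0},
])

```text
clock: 7.85
tool_pos: [0.5537, -0.1863, 0.2187]
eef_rot: [0.095, 0.995, 0.006, 0.018]
contact_force: [-0.0, -1.6, 0.5]
opening: 0.997
```

Run:
```python
from h import *
go(.4925,.3285,.20,86.5)
d=snap('wrist','w5.png')
F,P=cloud('w5')
hsv=cv2.cvtColor(F,cv2.COLOR_RGB2HSV);h=hsv[...,0];s=hsv[...,1]
q=(P[...,0]>.47)&(P[...,0]<.63)&(P[...,1]>-.3)&(P[...,1]<-.12)
m=q&(h>5)&(h<20)&(s>190)&(P[...,2]>.008)
p=P[m];print('plug',len(p),p.min(0),p.max(0),cv2.minAreaRect((p[:,:2]*1000).astype(np.float32)))
m=q&(h>98)&(h<118)&(s>120)
p=P[m];print('tray',len(p),p.min(0),p.max(0),cv2.minAreaRect((p[:,:2]*1000).astype(np.float32)))
```

```text
t 7.85 pos [ 0.5537 -0.1863  0.2187] yang 79.06 tilt z [ 0.0377  0.008  -0.9993] F [-0.  -1.6  0.5] open 0.997 q [ 0.51  0.67 -0.43  1.74  0.36  0.77  1.29]
shift tool [0.1586 0.4935 0.0205] yaw -0.1298
plug 724 [ 0.55478329 -0.18596004  0.01896389] [ 0.58933923 -0.1485381   0.03617824] ((572.2437744140625, -167.63636779785156), (31.75507354736328, 26.12506675720215), 59.07752990722656)
tray 13629 [ 4.81408770e-01 -2.80010428e-01  3.93808102e-04] [ 0.61801657 -0.14358087  0.02343445] ((549.9972534179688, -211.84481811523438), (119.50653839111328, 119.98487091064453), 80.15599060058594)
```

View pics/w5.png

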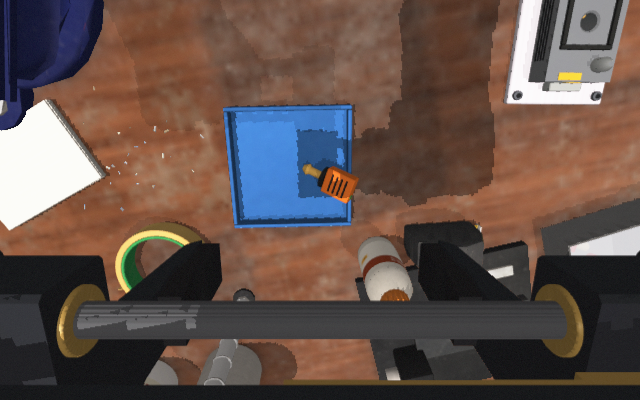

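The handle's end is resting on top of the tray's left wall (top at 36 mm) and sticking out about 4 mm, so it isn't properly in. I'll push it inward with the open gripper's outer finger, tips just above the wall.

Run:
```python
from h import *
go(.5692,-.1846,.0245,80.15)
```

```text
t 7.9 pos [ 0.5535 -0.1861  0.2179] yang 79.07 tilt z [ 0.0367  0.0085 -0.9993] F [-0.1 -0.3 -0.7] open 1.0 q [ 0.51  0.67 -0.43  1.74  0.36  0.77  1.29]
shift tool [-0.0085  0.0015  0.1939] yaw -0.0189
```

Request:
play_rows([
  {"jaw": 0, "dx": -0.002, "dy": 0.001, "dz": 0.035, "yaw": -0.01},
  {"jaw": 0, "dx": -0.002, "dy": 0, "dz": 0.045, "yaw": -0.01},
  {"jaw": 0, "dx": -0.002, "dy": 0, "dz": 0.04, "yaw": 0},
  {"jaw": 0, "dx": -0.002, "dy": 0, "dz": 0.02, "yaw": 0},
  {"jaw": 0, "dx": 0, "dy": 0, "dz": 0, "yaw": 0},
])

```text
clock: 8.4
tool_pos: [0.5632, -0.1883, 0.0671]
eef_rot: [0.086, 0.996, 0.005, 0.014]
contact_force: [-0.3, 0.3, -0.4]
opening: 0.999
```

Run:
```python
from h import *
go(.5692,-.1846,.0245,80.15)
```

```text
t 8.4 pos [ 0.5632 -0.1883  0.0671] yang 80.09 tilt z [ 0.0293  0.0078 -0.9995] F [-0.3  0.3 -0.4] open 0.999 q [ 0.43  0.9  -0.31  1.8   0.49  0.49  1.2 ]
shift tool [-0.0041  0.0041  0.0428] yaw -0.0011
```

Request:
play_rows([
  {"jaw": 0, "dx": -0.003, "dy": 0.003, "dz": 0.01, "yaw": 0},
  {"jaw": 0, "dx": -0.002, "dy": 0.002, "dz": 0.013, "yaw": 0},
  {"jaw": 0, "dx": -0.001, "dy": 0, "dz": 0.011, "yaw": 0},
  {"jaw": 0, "dx": 0, "dy": 0, "dz": 0.006, "yaw": 0},
  {"jaw": 0, "dx": 0, "dy": 0, "dz": 0, "yaw": 0},
])

```text
clock: 8.9
tool_pos: [0.5715, -0.1843, 0.0244]
eef_rot: [0.087, 0.996, 0.005, 0.014]
contact_force: [-0.8, 0.6, 0.5]
opening: 0.996
```

Run:
```python
from h import *
go(.5692,-.1846,.0245,80.15)
```

```text
t 8.9 pos [ 0.5715 -0.1843  0.0244] yang 80.05 tilt z [ 0.0292  0.0077 -0.9995] F [-0.8  0.6  0.5] open 0.996 q [ 0.39  0.97 -0.27  1.79  0.51  0.42  1.17]
shift tool [ 0.0022 -0.0007 -0.0002] yaw -0.0018
```

Request:
play_rows([
  {"jaw": 0, "dx": 0, "dy": -0.006, "dz": 0, "yaw": 0},
  {"jaw": 0, "dx": 0, "dy": -0.009, "dz": 0, "yaw": 0},
  {"jaw": 0, "dx": 0, "dy": -0.01, "dz": 0, "yaw": 0},
  {"jaw": 0, "dx": 0, "dy": -0.01, "dz": 0, "yaw": 0},
  {"jaw": 0, "dx": 0, "dy": -0.005, "dz": 0, "yaw": 0},
])

```text
clock: 9.4
tool_pos: [0.5649, -0.228, 0.0258]
eef_rot: [0.087, 0.996, 0.004, 0.016]
contact_force: [-0.5, -0.0, 0.1]
opening: 1.002
```

Request:
play_rows([
  {"jaw": 0, "dx": 0, "dy": 0, "dz": -0.015, "yaw": 0},
  {"jaw": 0, "dx": 0, "dy": 0, "dz": -0.03, "yaw": 0},
  {"jaw": 0, "dx": 0, "dy": 0, "dz": -0.035, "yaw": 0},
  {"jaw": 0, "dx": 0, "dy": 0, "dz": -0.03, "yaw": 0},
  {"jaw": 0, "dx": 0, "dy": 0, "dz": -0.02, "yaw": 0},
])

```text
clock: 9.9
tool_pos: [0.5581, -0.2301, 0.1614]
eef_rot: [0.088, 0.996, 0.005, 0.013]
contact_force: [0.4, 0.2, -0.8]
opening: 1.0
```

Run:
```python
from h import *
go(.4925,.3285,.20,86.5)
d=snap('wrist','w6.png')
F,P=cloud('w6')
hsv=cv2.cvtColor(F,cv2.COLOR_RGB2HSV);h=hsv[...,0];s=hsv[...,1]
q=(P[...,0]>.47)&(P[...,0]<.63)&(P[...,1]>-.3)&(P[...,1]<-.12)
m=q&(h>5)&(h<20)&(s>190)&(P[...,2]>.008)
p=P[m];print('plug',len(p),p.min(0),p.max(0),cv2.minAreaRect((p[:,:2]*1000).astype(np.float32)))
n=(p[:,:2]-[.55,-.2118])@np.array([.171,.985]);print(n.min(),n.max())
```

```text
t 9.9 pos [ 0.5581 -0.2301  0.1614] yang 79.91 tilt z [ 0.0274  0.007  -0.9996] F [ 0.4  0.2 -0.8] open 1.0 q [ 0.56  0.77 -0.41  1.72  0.42  0.71  1.33]
shift tool [ 0.1615  0.5389 -0.0365] yaw -0.115
plug 861 [ 0.5540044  -0.20908976  0.01029672] [ 0.5810907  -0.17856589  0.02452163] ((567.6648559570312, -194.0390625), (30.151779174804688, 25.827482223510742), 85.5190658569336)
0.004585762719173509 0.036191181657442416
```

View pics/w6.png

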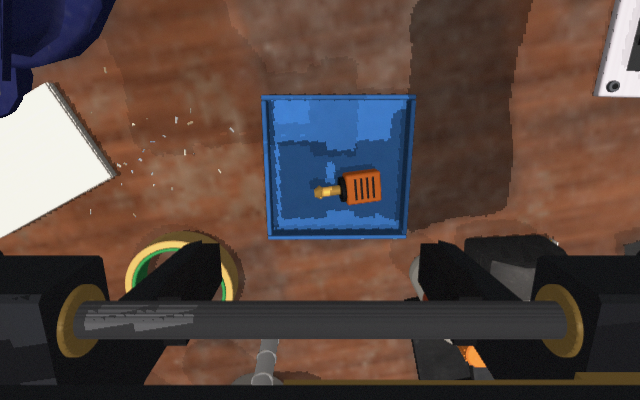

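The plug now lies flat inside the tray, handle at (362,187), 24 mm clear of the wall. On to the cover.

Request:
play_rows([
  {"jaw": 0, "dx": 0.008, "dy": 0.03, "dz": -0.015, "yaw": 0},
  {"jaw": 0, "dx": 0.013, "dy": 0.046, "dz": -0.015, "yaw": 0},
  {"jaw": 0, "dx": 0.013, "dy": 0.046, "dz": -0.01, "yaw": 0},
  {"jaw": 0, "dx": 0.013, "dy": 0.046, "dz": 0, "yaw": 0},
  {"jaw": 0, "dx": 0.013, "dy": 0.046, "dz": 0, "yaw": 0},
])

```text
clock: 10.45
tool_pos: [0.5391, -0.0124, 0.2112]
eef_rot: [0.097, 0.995, 0.001, 0.021]
contact_force: [0.8, 0.7, 0.5]
opening: 0.996
```

Run:
```python
from h import *
go(.4925,.3285,.20,86.5)
```

```text
t 10.45 pos [ 0.5391 -0.0124  0.2112] yang 78.91 tilt z [ 0.0423 -0.0011 -0.9991] F [0.8 0.7 0.5] open 0.996 q [ 0.17  0.62 -0.39  1.89  0.37  0.66  0.94]
shift tool [0.1118 0.3255 0.0088] yaw -0.1325
```

Request:
play_rows([
  {"jaw": 0, "dx": 0.01, "dy": 0.046, "dz": 0, "yaw": -0.02},
  {"jaw": 0, "dx": 0.01, "dy": 0.046, "dz": 0, "yaw": -0.02},
  {"jaw": 0, "dx": 0.01, "dy": 0.046, "dz": 0, "yaw": -0.02},
  {"jaw": 0, "dx": 0.01, "dy": 0.046, "dz": 0, "yaw": -0.02},
  {"jaw": 0, "dx": 0.01, "dy": 0.046, "dz": 0, "yaw": -0.02},
])

```text
clock: 10.95
tool_pos: [0.522, 0.2329, 0.2151]
eef_rot: [0.044, 0.999, 0.001, 0.024]
contact_force: [1.2, -0.2, 0.5]
opening: 1.001
```

Run:
```python
from h import *
go(.4925,.3285,.20,86.5)
```

```text
t 10.95 pos [0.522  0.2329 0.2151] yang 84.96 tilt z [ 4.730e-02  2.000e-04 -9.989e-01] F [ 1.2 -0.2  0.5] open 1.001 q [-0.29  0.65 -0.37  1.79  0.37  0.73  0.62]
shift tool [0.0384 0.0926 0.0137] yaw -0.0269
```

Request:
play_rows([
  {"jaw": 0, "dx": 0.005, "dy": 0.035, "dz": 0, "yaw": -0.02},
  {"jaw": 0, "dx": 0.005, "dy": 0.025, "dz": 0, "yaw": -0.01},
  {"jaw": 0, "dx": 0.005, "dy": 0.01, "dz": 0, "yaw": 0},
  {"jaw": 0, "dx": 0.005, "dy": 0, "dz": 0, "yaw": 0},
  {"jaw": 0, "dx": 0.005, "dy": 0, "dz": 0, "yaw": 0},
])

```text
clock: 11.45
tool_pos: [0.497, 0.3159, 0.2174]
eef_rot: [0.022, 0.999, 0.004, 0.024]
contact_force: [0.1, -0.1, -0.5]
opening: 0.999
```

Run:
```python
from h import *
go(.4925,.3285,.20,86.5)
```

```text
t 11.45 pos [0.497  0.3159 0.2174] yang 87.5 tilt z [ 0.0484  0.0079 -0.9988] F [ 0.1 -0.1 -0.5] open 0.999 q [-0.44  0.66 -0.37  1.74  0.37  0.76  0.53]
shift tool [0.0059 0.0122 0.0173] yaw 0.0175
```

The tilt has built up to 2.8° from fast moves. I'll test whether a fast move outward followed by a slow one back undoes it.

Request:
play_rows([
  {"jaw": 0, "dx": -0.045, "dy": 0, "dz": 0, "yaw": 0},
  {"jaw": 0, "dx": -0.045, "dy": 0, "dz": 0, "yaw": 0},
  {"jaw": 0, "dx": 0.0, "dy": 0, "dz": 0, "yaw": 0},
  {"jaw": 0, "dx": 0, "dy": 0, "dz": 0, "yaw": 0},
  {"jaw": 0, "dx": 0.005, "dy": 0, "dz": 0, "yaw": 0},
])

```text
clock: 11.95
tool_pos: [0.5798, 0.2992, 0.2195]
eef_rot: [0.025, 0.999, -0.002, 0.02]
contact_force: [-0.4, -0.5, -0.7]
opening: 1.001
```

Run:
```python
from h import *
go(.4925,.3285,.20,86.5)
```

```text
t 11.95 pos [0.5798 0.2992 0.2195] yang 87.11 tilt z [ 0.0403 -0.0054 -0.9992] F [-0.4 -0.5 -0.7] open 1.001 q [-0.36  0.75 -0.38  1.53  0.36  0.9   0.66]
shift tool [0.0893 0.0249 0.0158] yaw 0.0107
```

Request:
play_rows([
  {"jaw": 0, "dx": 0.018, "dy": 0.005, "dz": 0, "yaw": 0},
  {"jaw": 0, "dx": 0.018, "dy": 0.005, "dz": 0, "yaw": 0},
  {"jaw": 0, "dx": 0.018, "dy": 0.005, "dz": 0, "yaw": 0},
  {"jaw": 0, "dx": 0.018, "dy": 0.005, "dz": 0, "yaw": 0},
  {"jaw": 0, "dx": 0.01, "dy": 0.004, "dz": 0, "yaw": 0},
])

```text
clock: 12.45
tool_pos: [0.4894, 0.3235, 0.2163]
eef_rot: [0.025, 1.0, -0.005, 0.018]
contact_force: [0.2, -0.0, -0.0]
opening: 0.999
```

Run:
```python
from h import *
go(.4925,.3285,.20,86.5)
```

```text
t 12.45 pos [0.4894 0.3235 0.2163] yang 87.09 tilt z [ 0.0356 -0.0102 -0.9993] F [ 0.2 -0.  -0. ] open 0.999 q [-0.47  0.67 -0.37  1.73  0.37  0.79  0.5 ]
shift tool [-0.0023  0.0053  0.0163] yaw 0.0103
```

```bash
cat >> h.py <<'E'
def box(P,n,zlo,zhi,xr,yr):
    m=(P[...,2]>zlo)&(P[...,2]<zhi)&(P[...,0]>xr[0])&(P[...,0]<xr[1])&(P[...,1]>yr[0])&(P[...,1]<yr[1])
    p=P[m]; c,s,a=cv2.minAreaRect((p[:,:2]*1000).astype(np.float32))
    print(n,len(p),np.round(c,1),np.round(s,1),round(a,1),'z',np.round(np.percentile(p[:,2],[5,50,95]),4))
E
python3 - <<'E'
from h import *
d=snap('wrist','w7.png')
F,P=cloud('w7')
X=(.42,.56);Y=(.26,.385)
box(P,'top',.02,.033,X,Y);box(P,'ridge',.047,.06,X,Y);box(P,'all',.01,.07,X,Y)
go(.4925,.3285,.029,86.5)
E
```

```text
top 4324 [490.7 328.2] [58.2 96.7] 87.3 z [0.0238 0.025  0.0263]
ridge 1703 [489.9 328.5] [24.5 55. ] 86.8 z [0.0502 0.0528 0.0541]
all 6136 [490.7 328.2] [58.2 96.7] 87.3 z [0.0238 0.0254 0.0536]
t 12.5 pos [0.4878 0.3247 0.2163] yang 87.21 tilt z [ 0.0344 -0.0095 -0.9994] F [-1.8  0.3  0.3] open 0.999 q [-0.47  0.67 -0.37  1.73  0.36  0.79  0.5 ]
shift tool [0.002  0.0055 0.1874] yaw 0.0124
```

View pics/w7.png

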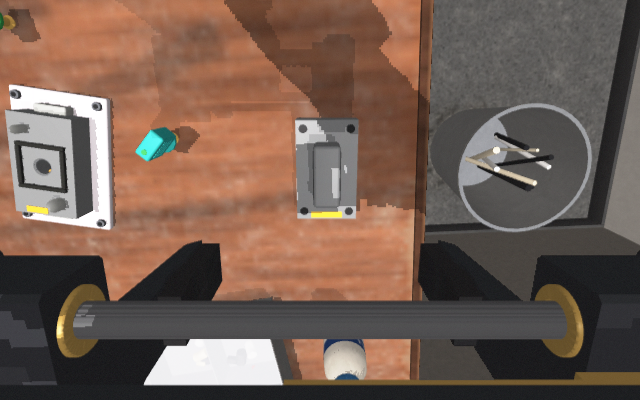

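Cover found at (0.4907, 0.3283), y axis at 87.1°. It has the same -2 mm offset from the top view that the fixture had, so the relative position is consistent. Descending.

Request:
play_rows([
  {"jaw": 0, "dx": 0, "dy": 0.001, "dz": 0.015, "yaw": 0},
  {"jaw": 0, "dx": 0, "dy": 0.001, "dz": 0.022, "yaw": 0},
  {"jaw": 0, "dx": 0, "dy": 0.001, "dz": 0.022, "yaw": 0},
  {"jaw": 0.2, "dx": 0, "dy": 0.001, "dz": 0.022, "yaw": 0},
  {"jaw": 0.3, "dx": 0, "dy": 0.001, "dz": 0.022, "yaw": 0},
])

```text
clock: 13.0
tool_pos: [0.4934, 0.33, 0.1151]
eef_rot: [0.024, 0.999, -0.002, 0.022]
contact_force: [1.1, 0.2, -0.7]
opening: 0.844
```

Run:
```python
from h import *
go(.4907,.3283,.03,87.1)
```

```text
t 13.0 pos [0.4934 0.33   0.1151] yang 87.3 tilt z [ 0.0429 -0.0047 -0.9991] F [ 1.1  0.2 -0.7] open 0.844 q [-0.52  0.81 -0.29  1.8   0.45  0.57  0.42]
shift tool [ 0.0062 -0.0015  0.0849] yaw 0.0035
```

Request:
play_rows([
  {"jaw": 0.3, "dx": 0.002, "dy": 0, "dz": 0.015, "yaw": 0},
  {"jaw": 0.3, "dx": 0.002, "dy": -0.001, "dz": 0.015, "yaw": 0.003},
  {"jaw": 0.3, "dx": 0.001, "dy": 0, "dz": 0.013, "yaw": 0},
  {"jaw": 0.3, "dx": 0.001, "dy": 0, "dz": 0.01, "yaw": 0},
  {"jaw": 0.3, "dx": 0, "dy": 0, "dz": 0.004, "yaw": 0},
])

```text
clock: 13.5
tool_pos: [0.4896, 0.3267, 0.0534]
eef_rot: [0.025, 0.999, -0.003, 0.021]
contact_force: [-0.5, -0.4, 0.8]
opening: 0.699
```

Run:
```python
from h import *
go(.4907,.3283,.03,87.1)
d=snap('wrist','w8.png')
```

```text
t 13.5 pos [0.4896 0.3267 0.0534] yang 87.08 tilt z [ 0.0417 -0.0077 -0.9991] F [-0.5 -0.4  0.8] open 0.699 q [-0.56  0.91 -0.22  1.83  0.5   0.44  0.37]
shift tool [0.     0.0018 0.0234] yaw -0.0004
```

View pics/w8.png

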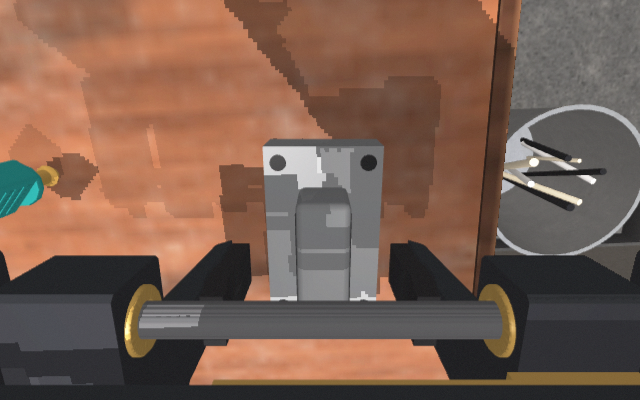

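The fingers straddle the ridge at (323,245) symmetrically. Lowering and closing.

Request:
play_rows([
  {"jaw": 0.3, "dx": 0, "dy": 0.001, "dz": 0.007, "yaw": 0},
  {"jaw": 0.3, "dx": 0, "dy": 0.001, "dz": 0.008, "yaw": 0},
  {"jaw": 0.3, "dx": 0, "dy": 0, "dz": 0.006, "yaw": 0},
  {"jaw": 0.4, "dx": 0, "dy": 0, "dz": 0.002, "yaw": 0},
  {"jaw": 0.5, "dx": 0, "dy": 0, "dz": 0, "yaw": 0},
], squeeze=55)

```text
clock: 14.05
tool_pos: [0.492, 0.3296, 0.0295]
eef_rot: [0.026, 0.999, -0.002, 0.022]
contact_force: [-0.1, -0.5, -0.8]
opening: 0.539
```

Run:
```python
from h import *
go(.4907,.3283,.03,87.1)
```

```text
t 14.05 pos [0.492  0.3296 0.0295] yang 87.06 tilt z [ 0.0439 -0.0057 -0.999 ] F [-0.1 -0.5 -0.8] open 0.539 q [-0.57  0.95 -0.2   1.83  0.52  0.39  0.35]
shift tool [ 0.0012 -0.0014 -0.0005] yaw -0.0006
```

Request:
play_rows([
  {"jaw": 0.6, "dx": 0, "dy": -0.001, "dz": 0, "yaw": 0},
  {"jaw": 0.7, "dx": 0, "dy": 0, "dz": 0, "yaw": 0},
  {"jaw": 0.8, "dx": 0, "dy": 0, "dz": 0, "yaw": 0},
  {"jaw": 0.9, "dx": 0, "dy": 0, "dz": 0, "yaw": 0},
  {"jaw": 1, "dx": 0, "dy": 0, "dz": 0, "yaw": 0},
])

```text
clock: 14.55
tool_pos: [0.4921, 0.3284, 0.0301]
eef_rot: [0.026, 0.999, -0.002, 0.022]
contact_force: [0.1, 0.4, -2.0]
opening: 0.266
```

Request:
play_rows([
  {"jaw": 1, "dx": 0, "dy": 0, "dz": 0, "yaw": 0},
  {"jaw": 1, "dx": 0, "dy": 0, "dz": 0, "yaw": 0},
  {"jaw": 1, "dx": 0, "dy": 0, "dz": 0, "yaw": 0},
  {"jaw": 1, "dx": 0, "dy": 0, "dz": 0, "yaw": 0},
  {"jaw": 1, "dx": 0, "dy": 0, "dz": 0, "yaw": 0},
])

```text
clock: 15.05
tool_pos: [0.4921, 0.3283, 0.03]
eef_rot: [0.026, 0.999, -0.002, 0.022]
contact_force: [-0.2, -0.2, -1.6]
opening: 0.267
```

Run:
```python
from h import *
go(.4907,.3283,.03,87.1)
d=snap('wrist','w9.png')
F,P=cloud('w9')
X=(.42,.56);Y=(.26,.385)
box(P,'top',.02,.033,X,Y)
s=r.get_state(); print(s['tool_pos'].tolist(),s['eef_rot'].tolist(),s['moment'])
```

```text
t 15.05 pos [0.4921 0.3283 0.03  ] yang 87.05 tilt z [ 0.0443 -0.0056 -0.999 ] F [-0.2 -0.2 -1.6] open 0.267 q [-0.57  0.95 -0.2   1.83  0.52  0.39  0.35]
shift tool [ 0.0014 -0.0001 -0.    ] yaw -0.0009
top 10555 [490.8 328.4] [58.3 97. ] 87.2 z [0.024  0.0252 0.0265]
[0.4921527976968488, 0.32832681123416974, 0.030044856522545495] [0.025727654809080666, 0.9994194648588426, -0.0022102355942836276, 0.022224668679361702] [0.03769226 0.04345978 0.01024326]
```

View pics/w9.png

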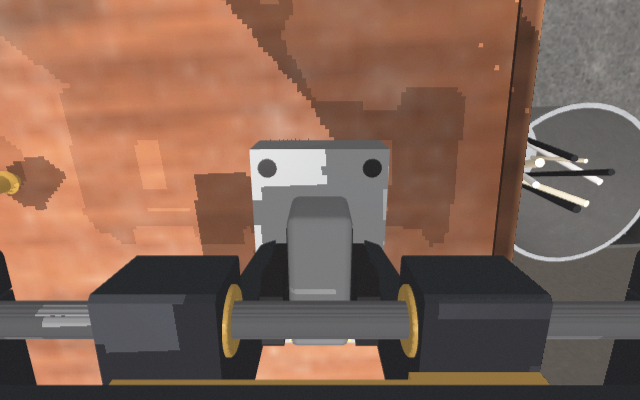

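The cover is gripped (23.5 mm on the 24 mm ridge). It lies at (0.4908, 0.3284), y axis at 87.15°, against TCP (0.4921, 0.3283), so the placing target is TCP (0.4730, 0.0632) at 78.45°. Lifting slowly.

Request:
play_rows([
  {"jaw": 1, "dx": 0, "dy": 0, "dz": -0.01, "yaw": 0},
  {"jaw": 1, "dx": 0, "dy": 0, "dz": -0.02, "yaw": 0},
  {"jaw": 1, "dx": 0, "dy": 0, "dz": -0.02, "yaw": 0},
  {"jaw": 1, "dx": 0, "dy": 0, "dz": -0.02, "yaw": 0},
  {"jaw": 1, "dx": 0, "dy": 0, "dz": -0.012, "yaw": 0},
])

```text
clock: 15.6
tool_pos: [0.4865, 0.3274, 0.1145]
eef_rot: [0.025, 0.999, -0.004, 0.02]
contact_force: [0.5, -0.0, -2.2]
opening: 0.268
```

Run:
```python
from h import *
go(.4730,.0632,.12,78.45)
```

```text
t 15.6 pos [0.4865 0.3274 0.1145] yang 87.08 tilt z [ 0.0401 -0.0096 -0.9992] F [ 0.5 -0.  -2.2] open 0.268 q [-0.52  0.81 -0.28  1.81  0.46  0.56  0.41]
shift tool [-1.000e-04 -2.646e-01 -3.500e-03] yaw 0.1507
```

Request:
play_rows([
  {"jaw": 1, "dx": 0, "dy": -0.012, "dz": -0.002, "yaw": 0},
  {"jaw": 1, "dx": 0, "dy": -0.024, "dz": -0.001, "yaw": 0},
  {"jaw": 1, "dx": 0, "dy": -0.026, "dz": 0, "yaw": 0},
  {"jaw": 1, "dx": 0, "dy": -0.026, "dz": 0, "yaw": 0},
  {"jaw": 1, "dx": 0, "dy": -0.026, "dz": 0, "yaw": 0},
])

```text
clock: 16.1
tool_pos: [0.4797, 0.2117, 0.1194]
eef_rot: [0.023, 1.0, -0.002, 0.021]
contact_force: [-0.1, 0.6, -1.9]
opening: 0.266
```

Run:
```python
from h import *
go(.4730,.0632,.12,78.45)
```

```text
t 16.1 pos [0.4797 0.2117 0.1194] yang 87.39 tilt z [ 0.0418 -0.005  -0.9991] F [-0.1  0.6 -1.9] open 0.266 q [-0.35  0.75 -0.27  2.    0.52  0.43  0.5 ]
shift tool [-1.000e-04 -1.486e-01 -2.000e-04] yaw 0.156
```

Request:
play_rows([
  {"jaw": 1, "dx": 0, "dy": -0.026, "dz": 0, "yaw": 0.015},
  {"jaw": 1, "dx": 0, "dy": -0.026, "dz": 0, "yaw": 0.025},
  {"jaw": 1, "dx": -0.001, "dy": -0.026, "dz": 0, "yaw": 0.025},
  {"jaw": 1, "dx": -0.001, "dy": -0.024, "dz": 0, "yaw": 0.025},
  {"jaw": 1, "dx": -0.002, "dy": -0.018, "dz": 0, "yaw": 0.025},
])

```text
clock: 16.6
tool_pos: [0.4684, 0.0785, 0.118]
eef_rot: [0.085, 0.996, -0.005, 0.018]
contact_force: [0.4, 0.1, -3.1]
opening: 0.269
```

Run:
```python
from h import *
go(.4730,.0632,.12,78.45)
```

```text
t 16.6 pos [0.4684 0.0785 0.118 ] yang 80.25 tilt z [ 0.0341 -0.0124 -0.9993] F [ 0.4  0.1 -3.1] open 0.269 q [-0.14  0.71 -0.22  2.14  0.56  0.32  0.56]
shift tool [-0.0072 -0.0143 -0.0017] yaw 0.0315
```

Request:
play_rows([
  {"jaw": 1, "dx": -0.003, "dy": -0.006, "dz": 0, "yaw": 0.012},
  {"jaw": 1, "dx": -0.003, "dy": -0.004, "dz": 0, "yaw": 0.01},
  {"jaw": 1, "dx": -0.001, "dy": -0.002, "dz": 0, "yaw": 0.004},
  {"jaw": 1, "dx": 0, "dy": 0, "dz": 0, "yaw": 0},
  {"jaw": 1, "dx": 0, "dy": 0, "dz": 0, "yaw": 0},
])

```text
clock: 17.1
tool_pos: [0.4721, 0.0621, 0.1176]
eef_rot: [0.1, 0.995, -0.005, 0.016]
contact_force: [-0.1, -0.2, -1.9]
opening: 0.267
```

Run:
```python
from h import *
go(.4730,.0632,.12,78.45)
d=snap('wrist','w10.png')
F,P=cloud('w10')
X=(.40,.55);Y=(-.02,.14)
box(P,'covertop',.100,.13,X,Y);box(P,'ridge',.133,.16,X,Y);box(P,'plate',.004,.012,X,Y);box(P,'face',.028,.045,X,Y)
# tilt fit of cover top
m=(P[...,2]>.100)&(P[...,2]<.13)&(abs(P[...,0]-.4717)<.06)&(abs(P[...,1]-.0635)<.06)
p=P[m];A=np.c_[p[:,:2]-[.4717,.0635],np.ones(len(p))];print(np.linalg.lstsq(A,p[:,2],rcond=None)[0])
F,P=cloud('w9');m=(P[...,2]>.022)&(P[...,2]<.03)&(abs(P[...,0]-.4907)<.05)&(abs(P[...,1]-.3283)<.03)
p=P[m];A=np.c_[p[:,:2]-[.4907,.3283],np.ones(len(p))];print('w9',np.linalg.lstsq(A,p[:,2],rcond=None)[0])
d=snap('scene','s10.png')
cv2.imwrite('pics/s10c.png',cv2.resize(d['frame'][120:260,200:420],None,fx=3.5,fy=3.5)[:,:,::-1])
```

```text
t 17.1 pos [0.4721 0.0621 0.1176] yang 78.5 tilt z [ 0.0314 -0.014  -0.9994] F [-0.1 -0.2 -1.9] open 0.267 q [-0.1   0.71 -0.22  2.14  0.56  0.32  0.57]
shift tool [-0.0007  0.0013 -0.0024] yaw 0.0008
covertop 11905 [470.8  62.3] [58.4 97.3] 78.5 z [0.1113 0.1131 0.1246]
ridge 9338 [470.3  62.7] [52.8 53.8] 35.6 z [0.1362 0.1408 0.1567]
plate 3908 [421.3  73.7] [92.  32.5] 78.4 z [0.0058 0.0071 0.0108]
face 914 [427.4  72.5] [57.6  5.7] 78.6 z [0.0309 0.033  0.0341]
[ 0.10369968 -0.02660329  0.11719471]
w9 [ 0.00352305 -0.00201956  0.02528865]
```

View pics/w10.png

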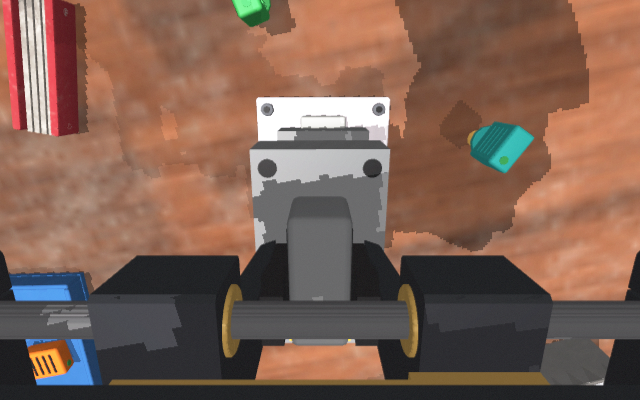

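View pics/s10c.png

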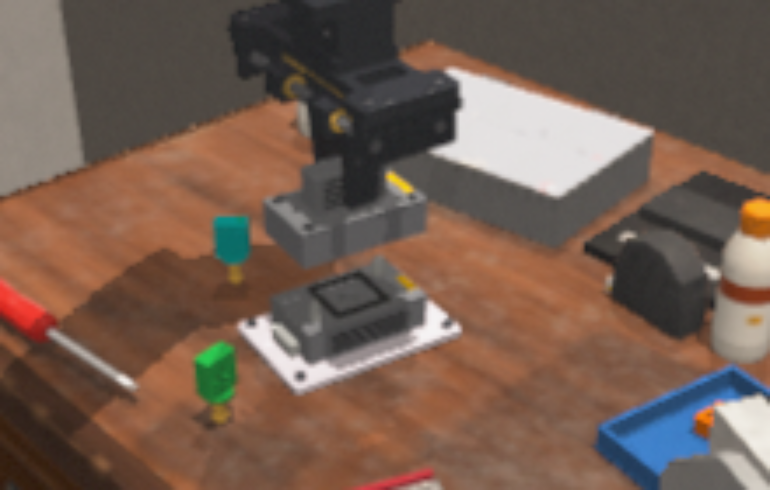

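The cover is held level, yellow end away from the robot over the fixture's yellow end. I'll compute the hole-to-dowel offsets from the grasp transform.

```bash
cat >> h.py <<'E'
def Tm(p,q):
    T=np.eye(4);T[:3,:3]=R.from_quat(q).as_matrix();T[:3,3]=p;return T
def pz(x,y,z,a):
    T=np.eye(4);T[:3,:3]=R.from_euler('z',a,degrees=True).as_matrix();T[:3,3]=[x,y,z];return T
TG=Tm([0.49215,0.32833,0.03004],[0.02572765,0.99941946,-0.00221024,0.02222467])
CG=pz(.4908,.3284,0,87.15-90)
FX=pz(.4717,.0635,.034,78.55-90)
def cov(F=None):
    F=FX if F is None else F
    s=r.get_state();T=Tm(s['tool_pos'],s['eef_rot']);C=T@np.linalg.inv(TG)@CG
    L=np.linalg.inv(F)@C
    print('t',round(s['clock'],2),'F',np.round(s['contact_force'],1),'M',np.round(s['moment'],2),'pos',np.round(s['tool_pos'],4),'open',round(s['opening'],3))
    print('cover in fixture mm',np.round(L[:3,3]*1000,2),'rotvec deg',np.round(np.degrees(R.from_matrix(L[:3,:3]).as_rotvec()),2))
    for n,h in(('big',[.034,.014,0,1]),('small',[-.034,-.014,0,1])):
        e=L@np.array(h);print(n,np.round((e[:3]-h[:3])*1000,2))
    # tool shift needed for lateral centring (mean of both holes)
    w=F[:3,:3]@np.array([-L[0,3],-L[1,3],0]);t=T[:3,:3].T@w;zd=T[:3,:3].T@np.array([0,0,-1])
    print('tool shift lateral mm',np.round(t*1000,2),' world-down in tool',np.round(zd,4))
E
python3 - <<'E'
from h import *
cov()
E
```

```text
t 17.2 F [-0.1 -0.4 -1.4] M [ 0.05 -0.03  0.03] pos [0.4721 0.0621 0.1176] open 0.271
cover in fixture mm [-1.03 -1.41 53.56] rotvec deg [-0.24  0.63  0.06]
big [-1.05 -1.38 53.13]
small [-1.02 -1.45 54.  ]
tool shift lateral mm [-1.03  1.42  0.02]  world-down in tool [0.0335 0.0076 0.9994]
```

Request:
play_rows([
  {"jaw": 1, "dx": 0, "dy": 0.001, "dz": 0.006, "yaw": 0},
  {"jaw": 1, "dx": 0, "dy": 0.001, "dz": 0.009, "yaw": 0},
  {"jaw": 1, "dx": 0, "dy": 0, "dz": 0.009, "yaw": 0},
  {"jaw": 1, "dx": 0, "dy": 0, "dz": 0.006, "yaw": 0},
  {"jaw": 1, "dx": 0, "dy": 0, "dz": 0, "yaw": 0},
])

```text
clock: 17.7
tool_pos: [0.4734, 0.0656, 0.0845]
eef_rot: [0.098, 0.995, -0.005, 0.016]
contact_force: [-0.2, -0.4, -1.8]
opening: 0.267
```

Run:
```python
from h import *
cov()
```

```text
t 17.7 F [-0.2 -0.4 -1.8] M [ 0.02  0.05 -0.  ] pos [0.4734 0.0656 0.0845] open 0.267
cover in fixture mm [-0.44  2.31 20.45] rotvec deg [-0.2   0.66  0.24]
big [-0.5   2.45 20.01]
small [-0.38  2.17 20.9 ]
tool shift lateral mm [-0.43 -2.31  0.03]  world-down in tool [0.033  0.0068 0.9994]
```

Request:
play_rows([
  {"jaw": 1, "dx": 0, "dy": -0.001, "dz": 0, "yaw": 0.003},
  {"jaw": 1, "dx": 0, "dy": -0.001, "dz": 0, "yaw": 0},
  {"jaw": 1, "dx": 0, "dy": 0, "dz": 0, "yaw": 0},
  {"jaw": 1, "dx": 0, "dy": 0, "dz": 0, "yaw": 0},
  {"jaw": 1, "dx": 0, "dy": 0, "dz": 0, "yaw": 0},
])

```text
clock: 18.2
tool_pos: [0.4731, 0.0632, 0.0846]
eef_rot: [0.1, 0.995, -0.005, 0.016]
contact_force: [-0.2, -0.1, -2.2]
opening: 0.265
```

Run:
```python
from h import *
cov()
d=snap('wrist','w11.png')
F,P=cloud('w11')
X=(.38,.55);Y=(-.02,.14)
box(P,'covertop',.068,.086,X,Y);box(P,'plate',.004,.012,X,Y);box(P,'face',.028,.045,X,Y)
```

```text
t 18.2 F [-0.2 -0.1 -2.2] M [-0.01  0.02 -0.04] pos [0.4731 0.0632 0.0846] open 0.265
cover in fixture mm [-0.29 -0.1  20.62] rotvec deg [-0.21  0.65  0.03]
big [-0.3  -0.08 20.18]
small [-0.28 -0.12 21.05]
tool shift lateral mm [-0.29  0.1   0.01]  world-down in tool [0.0333 0.0069 0.9994]
covertop 10744 [471.5  63.5] [58.5 96.7] 78.6 z [0.0784 0.0801 0.0814]
plate 5791 [456.1  66.6] [ 92.2 104. ] 78.6 z [0.0057 0.007  0.0102]
face 533 [425.6  72.8] [57.9  2.2] 78.6 z [0.0298 0.0329 0.0341]
```

View pics/w11.png

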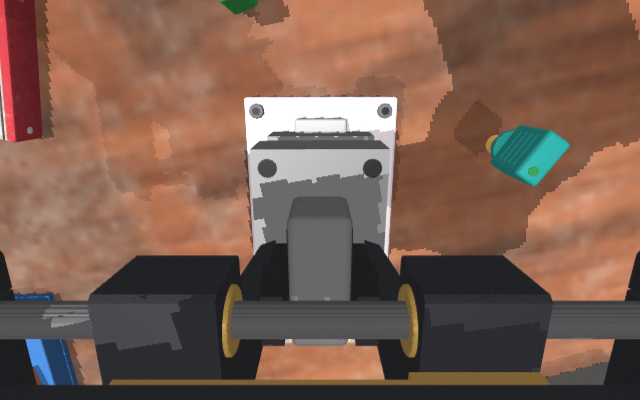

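Direct measurement: cover at (471.5, 63.5) mm and 78.6°, fixture at (471.7, 63.5) mm and 78.55°. They are aligned within 0.3 mm. Lowering onto the dowels.

Request:
play_rows([
  {"jaw": 1, "dx": 0, "dy": 0, "dz": 0.003, "yaw": 0},
  {"jaw": 1, "dx": 0, "dy": 0, "dz": 0.003, "yaw": 0},
  {"jaw": 1, "dx": 0, "dy": 0, "dz": 0.002, "yaw": 0},
  {"jaw": 1, "dx": 0, "dy": 0, "dz": 0, "yaw": 0},
  {"jaw": 1, "dx": 0, "dy": 0, "dz": 0, "yaw": 0},
])

```text
clock: 18.75
tool_pos: [0.4735, 0.0632, 0.076]
eef_rot: [0.1, 0.995, -0.005, 0.016]
contact_force: [-0.3, 0.0, -2.1]
opening: 0.265
```

Run:
```python
from h import *
cov()
```

```text
t 18.75 F [-0.3  0.  -2.1] M [-0.    0.03 -0.02] pos [0.4735 0.0632 0.076 ] open 0.265
cover in fixture mm [ 0.17 -0.03 11.95] rotvec deg [-0.19  0.63  0.03]
big [ 1.500e-01 -1.000e-02  1.153e+01]
small [ 0.18 -0.05 12.37]
tool shift lateral mm [ 0.17  0.03 -0.01]  world-down in tool [0.0336 0.0067 0.9994]
```

No contact force, and the holes are now 4 mm over the cones. Continuing.

Request:
play_rows([
  {"jaw": 1, "dx": 0.0003, "dy": 0, "dz": 0.003, "yaw": 0},
  {"jaw": 1, "dx": 0.0002, "dy": 0, "dz": 0.003, "yaw": 0},
  {"jaw": 1, "dx": 0, "dy": 0, "dz": 0.001, "yaw": 0},
  {"jaw": 1, "dx": 0, "dy": 0, "dz": 0, "yaw": 0},
  {"jaw": 1, "dx": 0, "dy": 0, "dz": 0, "yaw": 0},
])

```text
clock: 19.25
tool_pos: [0.4732, 0.0633, 0.0682]
eef_rot: [0.1, 0.995, -0.005, 0.016]
contact_force: [-0.3, 0.3, -2.3]
opening: 0.271
```

Run:
```python
from h import *
cov()
```

```text
t 19.25 F [-0.3  0.3 -2.3] M [0.02 0.03 0.01] pos [0.4732 0.0633 0.0682] open 0.271
cover in fixture mm [-0.21  0.03  4.21] rotvec deg [-0.19  0.64  0.05]
big [-0.22  0.05  3.78]
small [-0.19  0.    4.63]
tool shift lateral mm [-0.21 -0.03  0.01]  world-down in tool [0.0334 0.0067 0.9994]
```

The cover is on both dowels freely, 4.2 mm above the parting face. Now pressing gently while watching the force.

Request:
play_rows([
  {"jaw": 1, "dx": 0, "dy": 0, "dz": 0.001, "yaw": 0},
  {"jaw": 1, "dx": 0, "dy": 0, "dz": 0.001, "yaw": 0},
  {"jaw": 1, "dx": 0, "dy": 0, "dz": 0.001, "yaw": 0},
  {"jaw": 1, "dx": 0, "dy": 0, "dz": 0.001, "yaw": 0},
  {"jaw": 1, "dx": 0, "dy": 0, "dz": 0.001, "yaw": 0},
], squeeze=60)

```text
clock: 19.75
tool_pos: [0.4732, 0.0633, 0.0643]
eef_rot: [0.1, 0.995, -0.005, 0.017]
contact_force: [-2.1, 0.0, 7.9]
opening: 0.268
```

Run:
```python
from h import *
cov()
```

```text
t 19.75 F [-2.1  0.   7.9] M [ 0.11  0.3  -0.  ] pos [0.4732 0.0633 0.0643] open 0.268
cover in fixture mm [-0.15  0.02  0.28] rotvec deg [-0.17  0.57  0.06]
big [-0.17  0.06 -0.1 ]
small [-0.14 -0.01  0.66]
tool shift lateral mm [-0.15 -0.02  0.01]  world-down in tool [0.0346 0.0063 0.9994]
```

Request:
play_rows([
  {"jaw": 1, "dx": 0, "dy": 0, "dz": 0.001, "yaw": 0},
  {"jaw": 1, "dx": 0, "dy": 0, "dz": 0.002, "yaw": 0},
  {"jaw": 1, "dx": 0, "dy": 0, "dz": 0.002, "yaw": 0},
  {"jaw": 1, "dx": 0, "dy": 0, "dz": 0.002, "yaw": 0},
  {"jaw": 1, "dx": 0, "dy": 0, "dz": 0.002, "yaw": 0},
])

```text
clock: 20.25
tool_pos: [0.473, 0.0632, 0.0639]
eef_rot: [0.1, 0.995, -0.005, 0.021]
contact_force: [-4.9, -0.6, 26.7]
opening: 0.269
```

Run:
```python
from h import *
cov()
d=snap('scene','s12.png')
cv2.imwrite('pics/s12c.png',cv2.resize(d['frame'][170:240,250:350],None,fx=7,fy=7,interpolation=cv2.INTER_CUBIC)[:,:,::-1])
cov()
```

```text
t 20.25 F [-4.9 -0.6 26.7] M [ 0.21  0.85 -0.03] pos [0.473  0.0632 0.0639] open 0.269
cover in fixture mm [-0.1  -0.1  -0.19] rotvec deg [-0.1   0.08  0.08]
big [-0.12 -0.05 -0.26]
small [-0.08 -0.15 -0.11]
tool shift lateral mm [-0.1  0.1  0. ]  world-down in tool [0.0431 0.0049 0.9991]
t 20.3 F [-4.2  0.1 26.7] M [ 0.27  0.79 -0.05] pos [0.473  0.0632 0.0639] open 0.266
cover in fixture mm [-0.05 -0.1  -0.16] rotvec deg [-0.09  0.07  0.08]
big [-0.07 -0.05 -0.23]
small [-0.03 -0.15 -0.1 ]
tool shift lateral mm [-0.05  0.1   0.  ]  world-down in tool [0.0433 0.0049 0.9991]
```

View pics/s12c.png

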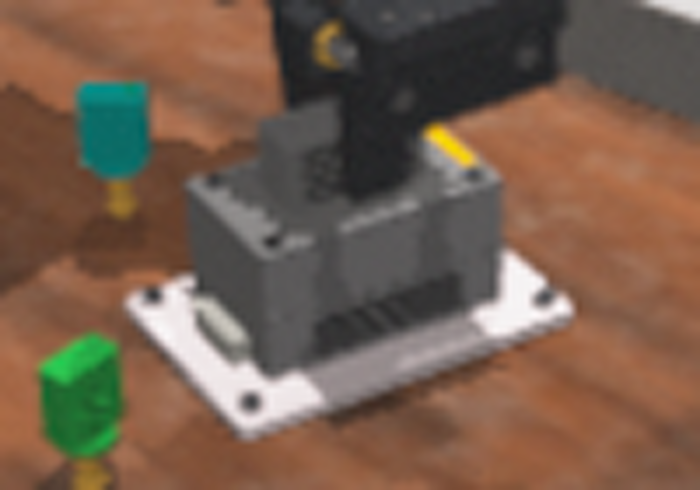

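The halves meet with no visible gap. The cover is level, and the force is steady at 26.7 N, well over the seal's 10 N. A last check of the tray, the bystanders and whether the hold is steady.

Run:
```python
from h import *
d=snap('top','t12.png')
w=snap('wrist','w12.png')
F,P=cloud('w12');X=(.38,.55);Y=(-.02,.14)
box(P,'covertop',.05,.066,X,Y);box(P,'plate',.004,.012,X,Y)
for k in range(6): d2=r.snapshot('scene')
cov()
```

```text
covertop 10647 [471.7  63.6] [58.4 96.9] 78.6 z [0.0578 0.0591 0.0603]
plate 8521 [454.5  67. ] [ 92.3 100.4] 78.5 z [0.0058 0.007  0.0091]
t 20.7 F [-5.5 -0.2 26.9] M [ 0.21  0.81 -0.03] pos [0.473  0.0632 0.0639] open 0.271
cover in fixture mm [-0.07 -0.08 -0.17] rotvec deg [-0.1   0.08  0.09]
big [-0.09 -0.03 -0.24]
small [-0.05 -0.13 -0.1 ]
tool shift lateral mm [-0.07  0.08  0.  ]  world-down in tool [0.0431 0.0049 0.9991]
```

View pics/t12.png

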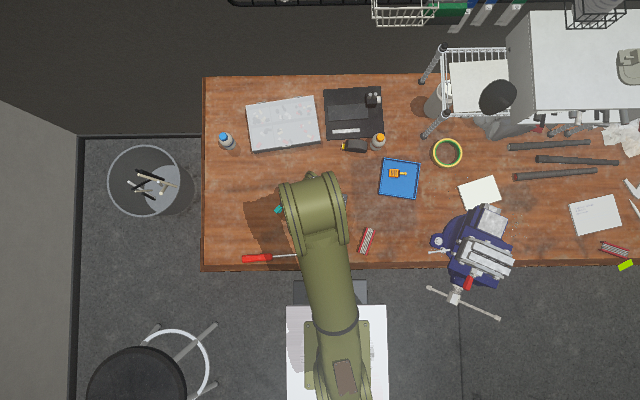

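View pics/s12.png

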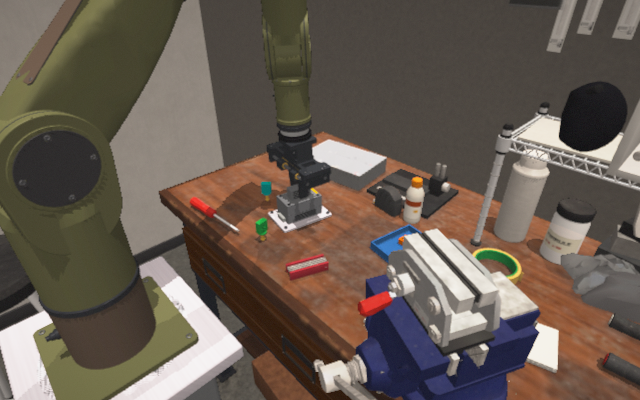

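The top view shows the plug in the tray at (397,173), and bottles, tape measure and screwdriver at their starting pixels. The cover's top measures 59.1 mm in a camera that reads about 1 mm low, against 60 mm expected. The push is steady, so I'm handing in.

Run:
```python
from h import *
print(r.finish_job())
```

```text
the job is handed in; nothing more can be done
None
```

The plug is out and lying flat in the blue tray. The cover sits on both dowels, yellow end over yellow end, and the arm is still holding it pressed shut. I handed the job in at about 20.7 s.

- **Plug:** it came out with a straight upward pull. When I dropped it, its handle landed on top of the tray wall, so I pushed it inward with a finger. It now lies fully inside, about 24 mm from that wall.
- **Cover:** it went onto the dowels with no measurable sideways force. The last camera fit put it at (471.7, 63.6) mm and 78.6°, against the fixture's (471.7, 63.5) mm and 78.55°.
- **Seal:** the last reading was a steady push of about 27 N, against the 10 N the seal needs. The cover is level to within about 0.1°, with no gap visible. Its top measured 59.1 mm where 60 mm is expected; that fits the wrist camera, which read about 1 mm low throughout. The height from the arm's own pose was -0.2 mm, within error.
- **Bystanders:** in the last top view the bottles, tape measure and screwdriver look unmoved.

Two things did not go cleanly. Fast moves tilted the tool by up to about 2.8°, so I carried the cover slowly, and pressing levelled out the tilt that remained. The wrist and top cameras also differed by about 2 mm, but by the same amount for cover and fixture, so the fit was not affected.

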